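# Set equal bays in a bottle rack with a hooked spacer

## Task

Space the three sliding partitions of the bottle rack evenly with the hooked spacer block. Starting at the fixed end stop and working along the row, hold the spacer astride each partition, draw the partition towards the stop with the hook leg until the block presses lightly against the stop or the partition set before, hold it so for a moment, and go gently so that bays already set stay as they are. Then stand the spacer back upright on the worktop clear of the rack, and leave the other things alone.

Things in the scene. Friction and masses are not known exactly. Their poses are not given: they have to be found in the camera images.
- rack: Low aluminium bottle rack, fixed to the worktop: a base plate 74 mm (x) by 235 mm (y), 8 mm thick, with a fixed end stop 12 mm thick, 64 mm wide and 50 mm high above the worktop at its +y end. Origin: centre of the underside of the base, on the worktop. Its y axis runs along the row towards the end stop; z is up.
- end_stop: The rack's fixed end stop, an upright aluminium plate 12 mm thick, 64 mm wide, its top 50 mm above the worktop. Origin: in the middle of its inner face (the face that looks along the row, towards -y of the rack), at worktop level, 105.5 mm from the rack's origin along its y. Axes as the rack's.
- partition_1: Sliding partition nearest the end stop: an upright grey plate 8 mm thick along the row, 60 mm wide, its top 50 mm above the worktop, its lower edge 2 mm over the base plate. It slides only along the rack's y axis (both ways), cannot turn, stays where it is left and takes about 5 N to slide. Origin: in the mid-plane of the plate, at the level of the worktop; axes as the rack's.
- partition_2: The next partition along the row, the same in size, origin and stiffness (about 5 N to slide). Pushing it or pushing on it through the spacer with more than that shifts it.
- partition_3: The partition farthest from the end stop, the same in size, origin and stiffness.
- spacer: Loose grey plastic spacer, 0.12 kg, standing upright: a block 30 (x) by 32 (y) by 88 mm high; from its -y side a bridge (43 to 52 mm above the underside) reaches over to a hook leg 8 mm thick (y -32 to -40 mm) that hangs down to 4 mm above the underside. Origin: centre of the block's underside; y points from leg to block, z up.
- spacer_slot (a point): Centre of the slot between the spacer's block and leg, 24 mm from its origin along -y, 22 mm up. The slot is 16 mm wide, open below, and goes over a partition with the block on the end stop's side. With the leg against a partition and the block against its neighbour, the bay is 40 mm clear (32 mm block plus 8 mm slack). Axes as the spacer's.
- spacer_grip (a point): Grip point on the block's centre line, 70 mm above the underside; grip it here, above the bridge, across its 32 mm (y). Astride a partition, the spacer's underside belongs 10 to 14 mm above the worktop: the bridge then clears the partition (by 3 to 7 mm) and the block clears the base plate. Axes as the spacer's.
- dropper_3: Bystander: brown dropper bottle near the rack's open end, 34 mm across and 96 mm high; origin at the centre of its underside.
- objective_can: Bystander: white screw-cap can, 38 mm across and 49 mm high; origin at the centre of its underside.
- dropper_1: Bystander: brown dropper bottle behind the rack, 34 mm across and 96 mm high; origin at the centre of its underside.
- oil_bottle: Bystander: white dropper bottle with a red cap behind the rack, 34 mm across and 96 mm high; origin at the centre of its underside.
Mind the look-alikes: they are no part of the job. Of the things that look like the spacer, take the one that is farthest to the robot's left at the start.

How it is judged:
On the way, in this order (a step that is already met when the one before it is completed fails the run):
1. the spacer, hooked on the partition nearest the stop, seats against the end stop (contact force between spacer and partition_1 above 1 N and contact force between spacer and end_stop above 1 N), for 0.1 s.
2. the spacer, hooked on the second partition, seats against the first (contact force between spacer and partition_2 above 1 N and contact force between spacer and partition_1 above 1 N), for 0.1 s.
3. the spacer, hooked on the third partition, seats against the second (contact force between spacer and partition_3 above 1 N and contact force between spacer and partition_2 above 1 N), for 0.1 s.
At the end, for the whole second after the job is handed in: All three bays (stop to partition 1, 1 to 2, 2 to 3) are 40 mm clear within 1.5 mm (44 mm from stop face to the middle of partition 1, then 48 mm between middles); the spacer stands upright at rest on the worktop, touching neither rack nor partitions (y of partition_1 in the frame of end_stop between -0.0455 and -0.0425 m and distance between partition_1 and partition_2 between 0.0465 and 0.0495 m and distance between partition_2 and partition_3 between 0.0465 and 0.0495 m and angle between spacer's own z axis and vertical below 0.08 rad and height (world z) of spacer between -0.003 and 0.004 m and contact force between spacer and rack below 0.05 N and linear speed of spacer below 0.01 m/s and contact force between spacer and partition_1 below 0.05 N and contact force between spacer and partition_2 below 0.05 N and contact force between spacer and partition_3 below 0.05 N).
It fails at once if the spacer was forced against the rack (over 25 N) (contact force between spacer and rack above 25 N).
It fails at once if a partition was forced (over 25 N) (contact force between anything else and partition_1 above 25 N or contact force between anything else and partition_2 above 25 N or contact force between anything else and partition_3 above 25 N).
It fails at once if a bystander was shifted by more than 25 mm (distance of any of dropper_3, objective_can, dropper_1, oil_bottle from where it was at the start of the episode above 0.025 m).
It also fails if it takes over 72 s, if anything falls off the work surface, if the arm or the gripper's body presses on something with over 40 N, if the wrist force passes 120 N, or if a joint passes its speed limit or range.

## Robot

A 6-joint arm with a two-finger parallel gripper is mounted at the origin on a cart in front of the work surface, level with it; the furniture and walls round the work are solid. World frame = base frame: x ahead of the robot, y to its left, z up, the work surface at z = 0. Lengths are in m, angles in rad, forces in N, time in s.
With the tool pointing down it reaches from about 0.35 to 0.975 m from the base axis. Payload 4.9 kg.
Tool frame: the origin (TCP) lies midway between the tips of the shut fingers; the grasp point (between the pads) lies 19 mm behind it; z points along the fingers, y is the line along which they close (so a half turn about z gives the same grasp; the last joint's range is limited). The gripper opens to 85 mm and grips with 20 to 120 N. Pads are 22 mm wide; open, the fingers measure 114 mm over their backs; the gripper's body (76 mm by 85 mm) begins 54 mm behind the grasp point. The pads swing forward as they close: fully open they stand 13 mm farther back than shut.
Start: joints at [-1.408, 0.053, 1.613, -0, 1.476, -0.119], TCP at [0.174, -0.6, 0.231] pointing down, gripper open.
Joint ranges: [-3.01, 3.01], [-1.01, 2.22], [0.06, 2.58], [-1.02, 4.17], [0.09, 2.62], [-3.14, 3.14]. Speed limits (rad/s): [2.57, 2.57, 3.14, 3.14, 3.14, 3.14].

## Interface

Orientations are given as a rotation vector (axis times angle).
In Python, from station import ctrl, optics, job gives the robot as it stands.
- The arm moves only by the shell command python3 -m jog 'ROWS' [OPENING] [FORCE]. ROWS is JSON, a list of rows, each a list of 2 entries, a list of its own where there are three numbers: the shift along the tool's x, y, z in m, then the turn, a rotation vector about the tool's x, y, z in rad. A call has 1 to 5 rows; each row is the pose to reach, as a shift and turn from the pose commanded when the call began, along the tool's axes at that moment; what a row does not reach only later rows make up. A row lasts 1/10 s, in which the tool goes at most 50 mm and 8.59 degrees, less where a joint would pass 70% of its speed; a pose out of reach is approached as far as the arm can. A call with a gripper value outside its range is refused whole. OPENING is the opening, from 0 (shut) to 1 (fully open), set as the call begins (- or left out, the last holds). The fingers move at their own pace and stop on an object; FORCE is the grip in N (left out, the last holds). Time passes only in rows, so rows that repeat a pose let the fingers close. It gives the time, the measured TCP pose, the force, the opening and the grip force at its end, in the units of the state.
- ctrl.get_obs(): the state, without advancing time (a new reading comes with each control period).
- optics.get_image(name): name is "scene" or "top" or "wrist"; returns a dict with "image" (400x640x3 uint8, blue, green, red), "fx", "fy", "cx", "cy" (pixels), "rvec" (rotation vector, rad) and "tvec" (3), from world to camera coordinates, as OpenCV has them; the wrist camera has in their place "mount" (4x4, takes a point from camera to tool coordinates, whose origin is the TCP and whose axes are the flange's). Camera axes: x right, y down, z forward; pixel columns grow to the right and rows downward; lengths in m; the calibration is good to about 2 mm. A picture is of the moment at which its call begins: read the wrist's pose just before it. There is no depth.
- job.finish_job(): hands the job in; it is judged then, once.
The state is a dict: "t": time; "q": joint angles; "dq": joint speeds; "effort": joint torques, N m; "tool_pos": TCP position; "tool_rot": TCP orientation; "contact_force": force on the tool from outside, world axes, zero at the start; "wrist_torque": the same for the moment, N m; "opening": finger opening in m; "grip_force": force on a finger pad.
Only numpy, scipy, OpenCV 4.12 (cv2) and the standard library are available. Lean on these libraries where they do the work, as an engineer would, in place of code of your own. Each camera call takes 0.05 s, during which the arm holds its last target. There are 200 camera calls.

## Working session

There is one attempt and no reset: what is moved stays moved. The work goes in short steps, Python scripts to look and compute and a shell command to move; the robot and the scene stay as the last step left them, time stands still between calls to the robot, and variables do not carry over. Pictures are saved under pics/ and viewed, at most 10 in all, crops included, and the job is handed in when it is done.

```bash
mkdir -p pics; ls; python3 - <<'E'
from station import ctrl, optics
import cv2,pickle
o=ctrl.get_obs();print(o)
d={}
for n in("scene","top"):
    d[n]=optics.get_image(n);cv2.imwrite(f"pics/{n}0.png",d[n]["image"])
    print(n,{k:v for k,v in d[n].items() if k!="image"})
pickle.dump(d,open("cam.pkl","wb"))
E
```

```text
pics
{'t': 0.0, 'q': array([-1.40799979e+00,  5.33910169e-02,  1.61431042e+00,  1.42639200e-05,
        1.47596250e+00, -1.18972960e-01]), 'dq': array([ 0.00041294,  0.00041443, -0.00158848, -0.00123124,  0.00126024,
        0.00082047]), 'effort': array([ 9.46011933e-04, -3.93679047e+01, -3.70179069e+01,  6.44507978e-06,
        7.11264423e-03, -5.36170489e-06]), 'tool_pos': array([ 0.17370422, -0.59973147,  0.23003201]), 'tool_rot': array([-3.10841594e+00, -4.40846834e-01,  4.89560844e-05]), 'contact_force': array([0.19000443, 0.15201512, 0.91913124]), 'wrist_torque': array([ 0.00340716, -0.00711636,  0.02748492]), 'grip_force': 0.0, 'opening': 0.08556943950970848}
scene {'fx': 398.1604634947248, 'fy': 398.1604634947248, 'cx': 324.91848899441686, 'cy': 196.74386832501068, 'rvec': array([ 1.94850544, -0.60219615,  0.35962369]), 'tvec': array([-0.40934747,  0.23026033,  0.56226737])}
top {'fx': 508.46241159715146, 'fy': 508.46241159715146, 'cx': 320.0467285749107, 'cy': 215.94234789206604, 'rvec': array([ 2.1201022 , -2.13825829,  0.17605678]), 'tvec': array([0.07590203, 0.55069005, 1.11179985])}
```

View pics/top0.png

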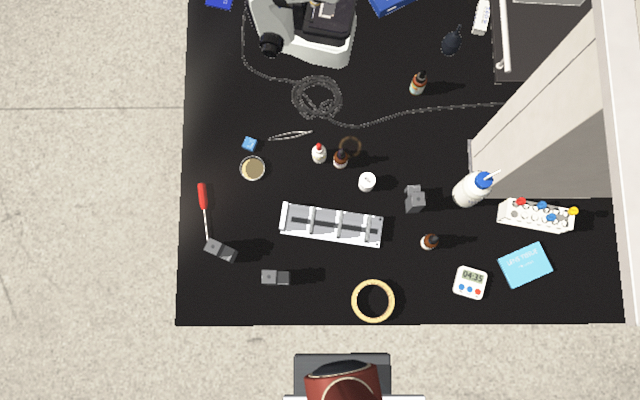

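View pics/scene0.png

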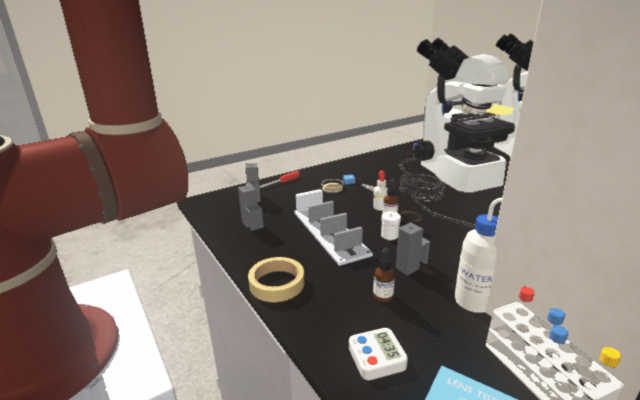

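Three spacer look-alikes in the top view are at (219,250), (275,277) and (414,198). The one at (219,250) is farthest left in the image, which should be world +y. I'll check that by ray casting and an enlarged crop.

```bash
cat > h.py <<'E'
import numpy as np,cv2,pickle
from scipy.spatial.transform import Rotation as R
def ray(c,px,h):
    if "mount" in c: Rm,o=c["Rw"],c["ow"]
    else:
        Rm=cv2.Rodrigues(c["rvec"])[0].T; o=-Rm@c["tvec"]
    u,v=px; d=Rm@np.array([(u-c["cx"])/c["fx"],(v-c["cy"])/c["fy"],1])
    return o+d*(h-o[2])/d[2]
def wrist():
    from station import ctrl,optics
    s=ctrl.get_obs();c=optics.get_image("wrist")
    T=np.eye(4);T[:3,:3]=R.from_rotvec(s["tool_rot"]).as_matrix();T[:3,3]=s["tool_pos"]
    M=T@c["mount"];c["Rw"],c["ow"]=M[:3,:3],M[:3,3];c["s"]=s
    return c
def proj(c,P):
    if "mount" in c: p=c["Rw"].T@(np.array(P)-c["ow"])
    else: p=cv2.Rodrigues(c["rvec"])[0]@np.array(P)+c["tvec"]
    return p[0]/p[2]*c["fx"]+c["cx"],p[1]/p[2]*c["fy"]+c["cy"]
E
python3 - <<'E'
from h import *
d=pickle.load(open("cam.pkl","rb"));c=d["top"]
for p in [(219,250),(275,277),(414,198)]: print(p,ray(c,p,.06).round(3))
for p in [(285,203),(281,229),(383,219),(381,246)]: print("rack",p,ray(c,p,.05).round(3),ray(c,p,.008).round(3))
a=cv2.resize(c["image"][195:300,190:400],None,fx=3.8,fy=3.8,interpolation=cv2.INTER_CUBIC)
cv2.imwrite("pics/crop1.png",a)
E
```

```text
(219, 250) [0.474 0.297 0.06 ]
(275, 277) [0.413 0.172 0.06 ]
(414, 198) [ 0.588 -0.142  0.06 ]
rack (285, 203) [0.582 0.151 0.05 ] [0.59  0.154 0.008]
rack (281, 229) [0.522 0.16  0.05 ] [0.528 0.163 0.008]
rack (383, 219) [ 0.543 -0.072  0.05 ] [ 0.549 -0.077  0.008]
rack (381, 246) [ 0.481 -0.065  0.05 ] [ 0.486 -0.07   0.008]
```

View pics/crop1.png

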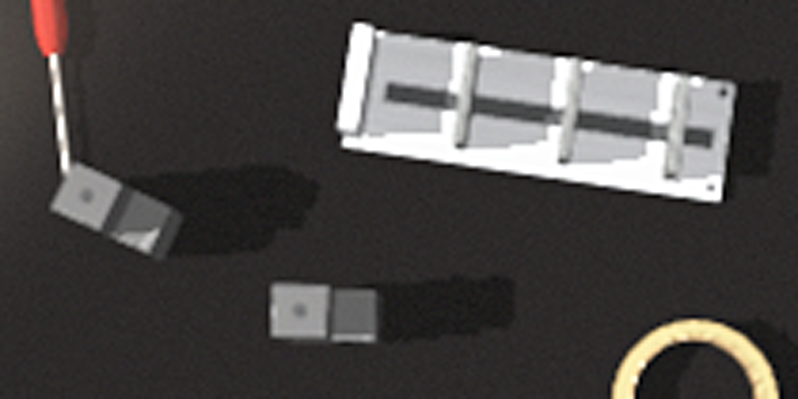

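The ray cast gives the leftmost look-alike as (219,250), at y≈0.30. The others are at y≈0.17 and -0.14, so this one is the spacer. In the crop its block (with the dot) is at upper left and its leg at lower right. The rack's end stop is at its left end (+y), and the rack yaw is about -10°. I'll move towards the spacer now.

```bash
cat >> h.py <<'E'
def rel(P,psi):
    "shift & turn in tool axes from the present pose to TCP P, spacer yaw psi, tool down"
    from station import ctrl
    s=ctrl.get_obs();r=R.from_rotvec(s["tool_rot"])
    y=np.array([np.sin(psi),-np.cos(psi),0]);z=np.array([0,0,-1.]);x=np.cross(y,z)
    t=R.from_matrix(np.c_[x,y,z])
    print("at",s["tool_pos"].round(4),"shift",r.inv().apply(np.array(P)-s["tool_pos"]).round(4),"turn",(r.inv()*t).as_rotvec().round(4),"t",s["t"],"F",s["contact_force"].round(1))
E
python3 -m jog '[[[0.256,-0.217,-0.07],[0,0,0.7]],[[0.256,-0.217,-0.07],[0,0,0.7]],[[0.256,-0.217,-0.07],[0,0,0.7]],[[0.256,-0.217,-0.07],[0,0,0.7]],[[0.256,-0.217,-0.07],[0,0,0.7]]]' 1
python3 -c "
from h import *
rel((.40,.18,.30),-.42)"
```

```text
t: 0.6
tool_pos: [0.3088, -0.3959, 0.2818]
tool_rot: [-3.071, 0.661, 0.001]
contact_force: [1.5, -0.3, 0.8]
opening: 0.0856
grip_force: 0.0
at [ 0.3088 -0.3959  0.2818] shift [-0.1537 -0.5624 -0.0178] turn [-0.0005  0.0005 -0.0038] t 0.6 F [ 1.5 -0.3  0.8]
```

```bash
python3 -m jog '[[[-0.15,-0.56,-0.02],[0,0,0]],[[-0.15,-0.56,-0.02],[0,0,0]],[[-0.15,-0.56,-0.02],[0,0,0]],[[-0.15,-0.56,-0.02],[0,0,0]],[[-0.15,-0.56,-0.02],[0,0,0]]]'
python3 -c "
from h import *
rel((.40,.22,.32),-.42)"
```

```text
t: 1.1
tool_pos: [0.3469, -0.149, 0.2903]
tool_rot: [-3.073, 0.654, -0.0]
contact_force: [1.0, 0.6, 0.2]
opening: 0.0853
grip_force: 0.0
at [ 0.3469 -0.149   0.2903] shift [-0.1016 -0.3587 -0.0297] turn [-0.0002 -0.      0.0009] t 1.1 F [1.  0.6 0.2]
```

```bash
python3 -m jog '[[[-0.1,-0.36,-0.03],[0,0,0]],[[-0.1,-0.36,-0.03],[0,0,0]],[[-0.1,-0.36,-0.03],[0,0,0]],[[-0.1,-0.36,-0.03],[0,0,0]],[[-0.1,-0.36,-0.03],[0,0,0]]]'
python3 -m jog '[[[-0.02,-0.11,0],[0,0,0]],[[-0.02,-0.11,0],[0,0,0]],[[-0.02,-0.11,0],[0,0,0]],[[-0.02,-0.11,0],[0,0,0]]]'
python3 -c "
from h import *
c=wrist();pickle.dump(c,open('w1.pkl','wb'));cv2.imwrite('pics/w1.png',c['image']);print(c['ow'],c['Rw'].round(2),c['s']['tool_pos'],proj(c,(.474,.31,.088)))"
```

```text
t: 1.6
tool_pos: [0.3833, 0.0977, 0.3106]
tool_rot: [-3.073, 0.652, -0.001]
contact_force: [0.6, -0.2, -0.5]
opening: 0.085
grip_force: 0.0
t: 2.0
tool_pos: [0.4098, 0.2055, 0.3098]
tool_rot: [3.073, -0.647, -0.003]
contact_force: [-0.5, -0.7, -0.4]
opening: 0.0857
grip_force: 0.0
[0.47447913 0.17810021 0.45257354] [[-0.4  -0.88 -0.26]
 [-0.92  0.39  0.11]
 [ 0.    0.28 -0.96]] [0.40978641 0.20546179 0.30979606] (np.float64(206.9201003914116), np.float64(157.57285656295497))
```

View pics/w1.png

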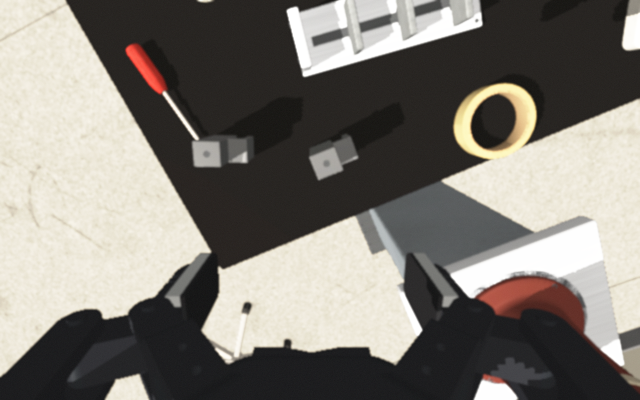

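The wrist view shows the spacer's block top at about (206,153), with its leg to the right at (240,150). The end stop is at (300,40) and the partitions near (350,25), (405,15) and (460,8). Next I'll segment the block top.

```bash
python3 - <<'E'
from h import *
c=pickle.load(open("w1.pkl","rb"));g=cv2.cvtColor(c["image"],cv2.COLOR_BGR2GRAY)
print(g[153,186:260:2]);print(g[132:176:2,212])
m=np.zeros_like(g);m[135:172,188:226]=(g[135:172,188:226]>115)*255
n,l,st,ce=cv2.connectedComponentsWithStats(m);i=l[158,212];print(st[i],ce[i])
k=cv2.findContours((l==i).astype('uint8'),0,2)[0][0];r=cv2.minAreaRect(k);print(r)
W=np.array([ray(c,p,.088) for p in cv2.boxPoints(r)]);print(W.round(4),"centre",W.mean(0),[np.linalg.norm(W[j]-W[j-1]).round(4) for j in range(4)])
for j in range(4):
    e=W[j]-W[j-1];print(np.degrees(np.arctan2(-e[0],e[1])))
E
```

```text
[ 38  38  39  85 171 179 179 179 168 132 126 132 159 173 174 175 168 100
  61  62  61  79  97  99  99  98 100 111 149 200 164  69  62  59  38  26
  31]
[ 37  42  64  69  82 152 173 174 174 176 175 175 174 176 177 178 177 134
  43  39  40  38]
[192 135  29  32 725] [205.5462069  152.83724138]
((206.0, 150.5), (31.0, 28.0), 90.0)
[[0.5035 0.313  0.088 ]
 [0.4907 0.2837 0.088 ]
 [0.4591 0.3008 0.088 ]
 [0.4723 0.3309 0.088 ]] centre [0.48141259 0.30709743 0.088     ] [np.float64(0.0359), np.float64(0.032), np.float64(0.0358), np.float64(0.0329)]
-119.78342741586569
156.29168632436995
61.63864265434724
-23.721924569373375
```

```bash
python3 - <<'E'
from h import *
c=pickle.load(open("w1.pkl","rb"));g=cv2.cvtColor(c["image"],cv2.COLOR_BGR2GRAY)
m=np.zeros_like(g);m[135:172,188:226]=(g[135:172,188:226]>122)*255
m=cv2.morphologyEx(m,cv2.MORPH_CLOSE,np.ones((5,5)));m=cv2.morphologyEx(m,cv2.MORPH_OPEN,np.ones((11,11)))
k=max(cv2.findContours(m,0,2)[0],key=cv2.contourArea);r=cv2.minAreaRect(k);print(r,cv2.boundingRect(k))
W=np.array([ray(c,p,.088) for p in cv2.boxPoints(r)]);P=W.mean(0);print("centre",P,[np.linalg.norm(W[j]-W[j-1]).round(4) for j in range(4)])
for j in range(4):
    e=W[j]-W[j-1];print(np.degrees(np.arctan2(-e[0],e[1])))
# leg-bridge far edge
ys,xs=np.nonzero((g>55)[130:172,222:256]);
rel((P[0],P[1],.15),-.414)
E
```

```text
((206.0, 153.5), (25.0, 26.0), 90.0) (193, 141, 27, 26)
centre [0.47844496 0.30874764 0.088     ] [np.float64(0.0291), np.float64(0.0298), np.float64(0.0291), np.float64(0.0305)]
-119.73276824253325
156.28911014491894
61.587734404120916
-23.72192456937338
at [0.4099 0.2042 0.31  ] shift [ 0.0205 -0.1236  0.1597] turn [ 0.0017  0.001  -0.0028] t 2.05 F [-0.3 -0.8 -0.3]
```

```bash
python3 -m jog '[[[0.02,-0.124,0.16],[0,0,0]],[[0.02,-0.124,0.16],[0,0,0]],[[0.02,-0.124,0.16],[0,0,0]],[[0.02,-0.124,0.16],[0,0,0]],[[0.02,-0.124,0.16],[0,0,0]]]'
python3 -c "
from h import *
c=wrist();pickle.dump(c,open('w2.pkl','wb'));cv2.imwrite('pics/w2.png',c['image'])
rel((.4785,.309,.056),-.414)"
```

```text
t: 2.55
tool_pos: [0.4765, 0.3072, 0.1427]
tool_rot: [3.065, -0.653, -0.016]
contact_force: [-0.8, -0.7, -0.6]
opening: 0.0854
grip_force: 0.0
at [0.4773 0.3072 0.1458] shift [ 0.0009 -0.0028  0.0898] turn [ 0.0072  0.0057 -0.0057] t 2.6 F [-0.7 -0.4  0.9]
```

View pics/w2.png

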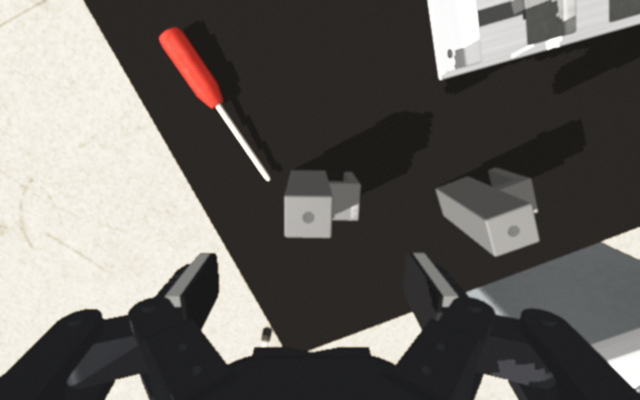

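The block top is at (308,217), square to the image and midway between the fingers. I'll descend and grip.

```bash
python3 -m jog '[[[0.001,-0.002,0.04],[0.003,0.003,0]],[[0.001,-0.002,0.07],[0.003,0.003,0]],[[0.001,-0.002,0.086],[0.003,0.003,0]],[[0.001,-0.002,0.088],[0.003,0.003,0]],[[0.001,-0.002,0.088],[0.003,0.003,0]]]'
python3 -m jog '[[[0,0,0],[0,0,0]],[[0,0,0],[0,0,0]],[[0,0,0],[0,0,0]],[[0,0,0],[0,0,0]],[[0,0,0],[0,0,0]]]' 0 60
python3 -m jog '[[[0,0,0],[0,0,0]],[[0,0,0],[0,0,0]],[[0,0,0],[0,0,0]]]'
python3 -c "
from h import *
rel((.4785,.309,.30),-.414)
c=wrist();pickle.dump(c,open('w3.pkl','wb'))"
```

```text
t: 3.1
tool_pos: [0.4816, 0.3105, 0.0646]
tool_rot: [-3.069, 0.653, -0.009]
contact_force: [0.3, 1.0, 0.3]
opening: 0.0855
grip_force: 0.0
t: 3.6
tool_pos: [0.4811, 0.311, 0.0637]
tool_rot: [-3.071, 0.651, -0.007]
contact_force: [-1.6, -1.9, 4.6]
opening: 0.0311
grip_force: 59.8
t: 3.9
tool_pos: [0.4811, 0.3109, 0.0637]
tool_rot: [-3.071, 0.651, -0.007]
contact_force: [-1.5, -1.3, 5.5]
opening: 0.0312
grip_force: 59.8
at [0.4811 0.3109 0.0637] shift [-0.0007  0.002  -0.2363] turn [-0.0034 -0.0038 -0.0041] t 3.9 F [-1.5 -1.3  5.5]
```

The grip is higher than I want because the command lagged. I'll regrip 11 mm lower.

```bash
python3 -m jog '[[[0,0,0],[0,0,0]],[[0,0,0],[0,0,0]],[[0,0,0],[0,0,0]],[[0,0,0.006],[0,0,0]],[[0,0,0.011],[0,0,0]]]' 0.8
python3 -m jog '[[[0,0,0],[0,0,0]],[[0,0,0],[0,0,0]],[[0,0,0],[0,0,0]],[[0,0,0],[0,0,0]],[[0,0,0],[0,0,0]]]' 0 60
python3 -m jog '[[[0,0,0],[0,0,0]],[[0,0,0],[0,0,0]],[[0,0,0],[0,0,0]]]'
python3 -c "
from h import *
rel((.4785,.309,.30),-.414)
c=wrist();pickle.dump(c,open('w3.pkl','wb'))"
```

```text
t: 4.45
tool_pos: [0.4803, 0.3108, 0.0509]
tool_rot: [-3.071, 0.652, -0.005]
contact_force: [-0.1, -0.8, -1.2]
opening: 0.0685
grip_force: 0.0
t: 4.95
tool_pos: [0.4806, 0.3109, 0.0517]
tool_rot: [-3.071, 0.652, -0.006]
contact_force: [-0.3, 0.4, -0.7]
opening: 0.0311
grip_force: 59.4
t: 5.25
tool_pos: [0.4806, 0.3109, 0.0517]
tool_rot: [-3.071, 0.652, -0.006]
contact_force: [0.7, 0.6, -1.6]
opening: 0.031
grip_force: 59.4
at [0.4806 0.3109 0.0517] shift [-0.0004  0.0018 -0.2483] turn [-0.0031 -0.003  -0.0042] t 5.25 F [ 0.7  0.6 -1.6]
```

```bash
python3 -m jog '[[[0,0,-0.05],[0,0,0]],[[0,0,-0.1],[0,0,0]],[[0,0,-0.15],[0,0,0]],[[0,0,-0.2],[0,0,0]],[[0,0,-0.2],[0,0,0]]]'
python3 -c "
from h import *
rel((.49,.05,.27),-.1745)"
```

```text
t: 5.8
tool_pos: [0.4834, 0.3123, 0.2619]
tool_rot: [-3.061, 0.649, -0.026]
contact_force: [0.3, 0.9, 0.2]
opening: 0.0318
grip_force: 60.3
at [0.4834 0.3123 0.2619] shift [ 0.1126  0.2369 -0.0102] turn [-0.0136 -0.0154 -0.2436] t 5.8 F [0.3 0.9 0.2]
```

```bash
python3 -m jog '[[[0.113,0.237,-0.01],[0,0,-0.24]],[[0.113,0.237,-0.01],[0,0,-0.24]],[[0.113,0.237,-0.01],[0,0,-0.24]],[[0.113,0.237,-0.01],[0,0,-0.24]],[[0.113,0.237,-0.01],[0,0,-0.24]]]'
python3 -m jog '[[[0,0.01,0],[0,0,0]],[[0,0.01,0],[0,0,0]],[[0,0.01,0],[0,0,0]],[[0,0.01,0],[0,0,0]]]'
python3 -c "
from h import *
rel((.49,.05,.27),-.1745)
c=wrist();pickle.dump(c,open('w4.pkl','wb'));cv2.imwrite('pics/w4.png',c['image'])"
```

```text
t: 6.3
tool_pos: [0.4855, 0.062, 0.2596]
tool_rot: [-3.127, 0.278, -0.004]
contact_force: [1.4, -0.4, -1.6]
opening: 0.0314
grip_force: 60.6
t: 6.7
tool_pos: [0.4844, 0.0553, 0.2602]
tool_rot: [-3.127, 0.276, -0.005]
contact_force: [0.4, 0.2, -2.2]
opening: 0.031
grip_force: 60.9
at [0.4844 0.0553 0.2602] shift [ 0.0065  0.0043 -0.0098] turn [-0.0026 -0.0027 -0.0016] t 6.7 F [ 0.4  0.2 -2.2]
```

View pics/w4.png

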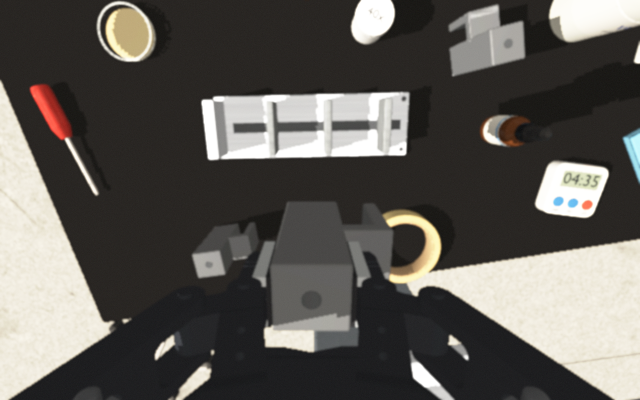

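The rack is at (205–409, 93–159): stop at (211,128), partitions near columns 270, 327 and 386. The spacer is held upright. Next I'll take profiles along the row.

```bash
python3 - <<'E'
from h import *
c=pickle.load(open("w4.pkl","rb"));im=c["image"];g=cv2.cvtColor(im,cv2.COLOR_BGR2GRAY)
for v in (106,116,142,150): print(v,"".join(f"{x:4d}" for x in g[v,200:412]))
a=cv2.resize(im[85:168,195:415],None,fx=3.6,fy=3.6,interpolation=cv2.INTER_CUBIC);cv2.imwrite("pics/crop4.png",a)
E
```

```text
106   43 102 212 255 255 255 255 255 255 255 255 255 254 228 159 137 134 135 136 137 139 136 142 164 190 207 211 212 212 213 211 211 210 210 211 211 211 209 211 211 212 212 212 211 211 212 211 211 211 210 212 210 211 211 211 210 210 211 210 211 210 211 215 234 250 252 248 235 229 226 218 197 154 104  84 100 141 185 206 210 211 211 211 209 211 211 211 211 211 211 212 212 210 211 211 211 210 212 211 211 212 212 211 212 212 212 212 211 211 212 213 212 213 213 212 212 216 230 250 255 255 255 254 246 232 233 233 229 225 217 197 182 193 208 215 215 215 214 214 215 215 215 215 216 215 215 215 216 215 216 216 215 215 216 215 216 216 216 216 216 217 215 215 214 215 216 215 216 220 236 252 255 255 255 255 255 255 254 235 199 188 187 190 197 215 231 232 231 226 222 213 199 196 206 213 213 214 214 212 212 213 213 213 214 214 214 209 188 137  69  29  25
116   37  40  91 202 255 255 255 255 255 255 255 255 255 254 230 161 136 136 136 136 138 137 138 145 169 198 214 218 217 218 218 218 218 217 217 217 218 219 218 218 217 217 217 218 219 219 217 217 217 218 216 216 217 217 216 217 216 218 216 217 21
[... 1611 characters left out ...]
 242 249 250 251 254 255 255 255 255 255 255 255 255 255 255 255 255 255 255 255 255 255 255 255 255 255 255 255 255 255 254 250 236 225 219 215 204 176 122  90 117 185 237 248 249 250 253 254 255 254 255 255 255 255 255 255 255 255 255 255 255 255 255 255 254 255 254 255 255 255 254 255 255 255 254 255 255 255 255 255 255 255 255 255 255 255 253 243 229 225 220 215 210 201 215 245 254 255 255 255 255 255 255 255 255 255 255 255 255 255 255 255 255 255 255 255 255 255 255 255 255 255 255 255 255 255 255 255 255 255 255 255 255 255 255 255 255 255 255 255 253 246 232 210 198 204 216 223 218 211 208 212 234 252 255 255 255 255 255 255 255 253 238 206 208 237 252 255 244 150  50  24  29  29  36
```

View pics/crop4.png

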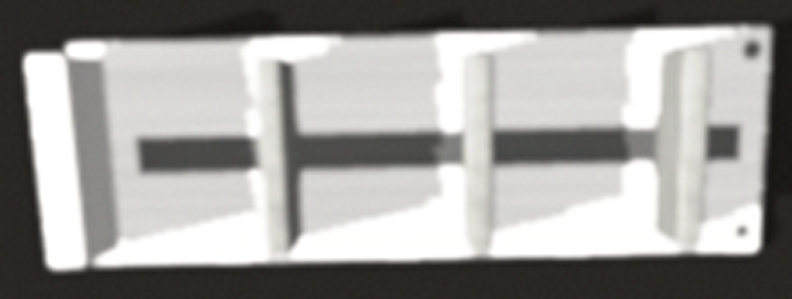

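```bash
python3 - <<'E'
from h import *
c=pickle.load(open("w4.pkl","rb"));g=cv2.cvtColor(c["image"],cv2.COLOR_BGR2GRAY).astype(float)
gs=cv2.GaussianBlur(g,(1,5),0)
def cross(line,o,th): # first crossing
    s=line-th;i=np.nonzero(s[:-1]*s[1:]<0)[0][0];return o+i+s[i]/(s[i]-s[i+1])
def fit(pts,h):
    W=np.array([ray(c,p,h)[:2] for p in pts]);m=W.mean(0);d=np.linalg.svd(W-m)[2][0];return m,d
# base edges
for nm,sl in(("near",[(u,150+cross(g[150:165,u],0,140)) for u in range(225,400,5)]),("far",[(u,85+cross(g[85:103,u],0,140)) for u in range(225,395,5)])):
    m,d=fit(sl,.008);d=d*np.sign(d[1]);print(nm,m,"yaw",np.degrees(np.arctan2(-d[0],d[1])))
    if nm=="near":mn,dn=m,d
    else:mf=m
stop=[(cross(g[v,208:222],208,195),v) for v in range(103,152,2)]
m,d=fit(stop,.05);d=d*np.sign(d[0]);yaw=np.degrees(np.arctan2(d[1],d[0]));print("stop inner",m,yaw)
y=dn;x=np.array([y[1],-y[0]])
print("width base",(mf-mn)@x,"centre x",((mf+mn)/2)@x,"stop y",m@y)
outer=[(cross(g[v,198:212],198,150),v) for v in range(103,152,2)];print("stop thick",(fit(outer,.05)[0]-m)@y)
pl=lambda w,th:[(cross(g[v,w[0]:w[1]],w[0],th),v) for v in list(range(104,118,2))+list(range(134,142,2))]
for nm,w,th in(("P1-",(268,277),160),("P2-",(326,334),205),("P3+",(380,392),210)):
    p=pl(w,th);M,D=fit(p,.05);print(nm,p[0],p[-1],"y from stop",(M-m)@y,M)
np.savez("rack.npz",y=y,x=x,cx=((mf+mn)/2)@x,sy=m@y)
E
```

```text
near [0.49935797 0.0554623 ] yaw -9.24494209382737
far [0.57358487 0.04532614] yaw -8.715883958741442Traceback (most recent call last):
  File "<stdin>", line 13, in <module>
  File "<stdin>", line 5, in cross
IndexError: index 0 is out of bounds for axis 0 with size 0
```

```bash
python3 - <<'E'
from h import *
c=pickle.load(open("w4.pkl","rb"));g=cv2.cvtColor(c["image"],cv2.COLOR_BGR2GRAY).astype(float)
def cross(line,o,th):
    s=line-th;i=np.nonzero(s[:-1]*s[1:]<0)[0]
    return o+i[0]+s[i[0]]/(s[i[0]]-s[i[0]+1]) if len(i) else np.nan
def fit(pts,h):
    W=np.array([ray(c,p,h)[:2] for p in pts if np.isfinite(p).all()]);m=W.mean(0);return m,np.linalg.svd(W-m)[2][0]
yaw=np.radians(-8.98);y=np.array([-np.sin(yaw),np.cos(yaw)]);x=np.array([y[1],-y[0]])
mn=np.array([.49935797,.0554623]);mf=np.array([.57358487,.04532614])
print("base width",(mf-mn)@x)
V=range(106,148,2)
m,d=fit([(cross(g[v,208:222],208,195),v) for v in V],.05);d=d*np.sign(d[0]);print("stop inner",m,np.degrees(np.arctan2(d[1],d[0])))
print("stop thick",(fit([(cross(g[v,198:212],198,150),v) for v in V],.05)[0]-m)@y)
V=list(range(104,118,2))+list(range(134,142,2))
for nm,w,th in(("P1-",(268,277),160),("P2-",(326,334),205),("P3+",(380,392),210)):
    p=[(cross(g[v,w[0]:w[1]],w[0],th),v) for v in V];M,D=fit(p,.05);print(nm,p[0],p[-1],"y from stop",(M-m)@y,M)
np.savez("rack.npz",y=y,x=x,cx=((mf+mn)/2)@x,sy=m@y,yaw=yaw)
print(((mf+mn)/2)@x,m@y, m@x)
E
```

```text
base width 0.07489924249510367
stop inner [0.5561185  0.15058086] -8.767949657777468
stop thick 0.013124057550313387
P1- (np.float64(271.75555555555553), 104) (np.float64(273.6170212765957), 140) y from stop -0.06311753074304469 [0.55160924 0.08739268]
P2- (np.float64(329.5), 104) (np.float64(328.6666666666667), 140) y from stop -0.12523199689214642 [0.54080176 0.02621529]
P3+ (np.float64(383.94117647058823), 104) (np.float64(382.94736842105266), 140) y from stop -0.18407129916081205 [ 0.53056418 -0.03173635]
0.5220298107963685 0.23553953944818876 0.5257979759156348
```

```bash
cat >> h.py <<'E'
def rk(yr,z,xo=0.0):
    q=np.load("rack.npz");P=q["x"]*(q["cx"]+xo)+q["y"]*(q["sy"]+yr);rel((P[0],P[1],z),-.1555)
    from station import ctrl
    print("rack y of TCP (mm):",1e3*(ctrl.get_obs()["tool_pos"][:2]@q["y"]-q["sy"]),"F along rack y",ctrl.get_obs()["contact_force"][:2]@q["y"])
E
python3 -c "
from h import *
rk(-.0351,.135)"
```

```text
at [0.4845 0.0554 0.2603] shift [ 0.0504 -0.0708  0.1257] turn [-0.0024 -0.003  -0.0203] t 6.75 F [ 1.   0.1 -2. ]
rack y of TCP (mm): -105.2400562456831 F along rack y 0.21829985751435876
```

```bash
python3 -m jog '[[[0.03,-0.04,0.02],[-0.002,-0.003,-0.02]],[[0.05,-0.071,0.05],[-0.002,-0.003,-0.02]],[[0.05,-0.071,0.09],[-0.002,-0.003,-0.02]],[[0.05,-0.071,0.115],[-0.002,-0.003,-0.02]],[[0.05,-0.071,0.115],[-0.002,-0.003,-0.02]]]'
python3 -m jog '[[[0,0,0],[0,0,0]],[[0,0,0],[0,0,0]]]'
python3 -c "
from h import *
rk(-.0351,.0637)
c=wrist();pickle.dump(c,open('w5.pkl','wb'));cv2.imwrite('pics/w5.png',c['image'])"
```

```text
t: 7.25
tool_pos: [0.5432, 0.1165, 0.1404]
tool_rot: [3.131, -0.244, -0.015]
contact_force: [-1.2, -0.8, -0.4]
opening: 0.0309
grip_force: 61.0
t: 7.45
tool_pos: [0.5483, 0.1156, 0.1487]
tool_rot: [-3.131, 0.247, -0.007]
contact_force: [0.4, 0.2, -2.0]
opening: 0.0312
grip_force: 61.0
at [0.5483 0.1156 0.1487] shift [-0.0019 -0.0006  0.085 ] turn [-0.0012 -0.0047 -0.0021] t 7.45 F [ 0.4  0.2 -2. ]
rack y of TCP (mm): -35.772133523922136 F along rack y 0.2788859560260506
```

View pics/w5.png

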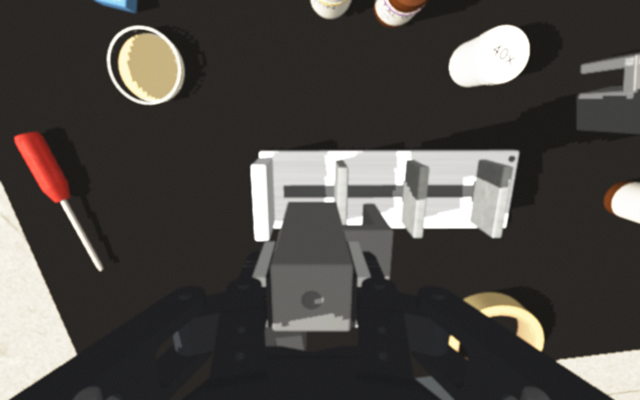

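The spacer is over the bay between the stop (260,195) and partition 1 (342,190). I'll descend astride partition 1.

```bash
python3 -m jog '[[[-0.002,-0.001,0.02],[-0.001,-0.004,-0.002]],[[-0.002,-0.001,0.035],[-0.001,-0.004,-0.002]],[[-0.002,-0.001,0.045],[-0.001,-0.004,-0.002]],[[-0.002,-0.001,0.05],[-0.001,-0.004,-0.002]],[[-0.002,-0.001,0.05],[-0.001,-0.004,-0.002]]]'
python3 -m jog '[[[0,0,0.008],[0,0,0]],[[0,0,0.016],[0,0,0]],[[0,0,0.024],[0,0,0]],[[0,0,0.03],[0,0,0]],[[0,0,0.034],[0,0,0]]]'
python3 -m jog '[[[0,0,0],[0,0,0]],[[0,0,0],[0,0,0]]]'
python3 -c "
from h import *
rk(-.016,.0637)"
```

```text
t: 8.0
tool_pos: [0.5446, 0.1162, 0.0953]
tool_rot: [3.131, -0.245, -0.008]
contact_force: [-0.1, 0.4, -2.2]
opening: 0.0314
grip_force: 61.1
t: 8.5
tool_pos: [0.5445, 0.1163, 0.061]
tool_rot: [3.131, -0.245, -0.007]
contact_force: [-0.2, -0.3, -2.5]
opening: 0.0314
grip_force: 61.1
t: 8.7
tool_pos: [0.545, 0.1164, 0.0621]
tool_rot: [3.131, -0.245, -0.005]
contact_force: [-0.2, 0.0, -1.2]
opening: 0.0312
grip_force: 61.1
at [0.545  0.1164 0.0621] shift [ 0.0019 -0.0195 -0.0017] turn [ 0.0008  0.0033 -0.0007] t 8.7 F [-0.2  0.  -1.2]
rack y of TCP (mm): -35.477346680832525 F along rack y 0.01570542426843883
```

```bash
python3 -m jog '[[[0.001,-0.003,-0.002],[0,0.003,0]],[[0.001,-0.006,-0.002],[0,0.003,0]],[[0.001,-0.009,-0.002],[0,0.003,0]],[[0.001,-0.012,-0.002],[0,0.003,0]],[[0.001,-0.015,-0.002],[0,0.003,0]]]'
python3 -c "
from h import *
rk(-.016,.0637)"
python3 -m jog '[[[0,-0.0005,0],[0,0,0]],[[0,-0.001,0],[0,0,0]],[[0,-0.0015,0],[0,0,0]],[[0,-0.002,0],[0,0,0]],[[0,-0.002,0],[0,0,0]]]'
python3 -c "
from h import *
rk(-.016,.0637)"
```

```text
t: 9.2
tool_pos: [0.5485, 0.1303, 0.0646]
tool_rot: [3.129, -0.244, -0.0]
contact_force: [-1.7, -4.3, 1.0]
opening: 0.0316
grip_force: 61.2
at [0.5485 0.1303 0.0646] shift [ 0.0006 -0.0052  0.0008] turn [ 0.0032 -0.0002 -0.0003] t 9.2 F [-1.7 -4.3  1. ]
rack y of TCP (mm): -21.210716424963888 F along rack y -4.487389745499776
t: 9.7
tool_pos: [0.5489, 0.1326, 0.0645]
tool_rot: [3.13, -0.245, 0.0]
contact_force: [-0.5, -5.4, 1.6]
opening: 0.0313
grip_force: 61.3
at [0.5489 0.1326 0.0645] shift [ 0.0006 -0.0029  0.0008] turn [ 0.0019 -0.0003 -0.0005] t 9.7 F [-0.5 -5.4  1.6]
rack y of TCP (mm): -18.939623251994053 F along rack y -5.416710887635098
```

```bash
for i in 1; do python3 -m jog '[[[0,-0.0005,0],[0,0,0]],[[0,-0.001,0],[0,0,0]],[[0,-0.0015,0],[0,0,0]],[[0,-0.002,0],[0,0,0]]]'; python3 -m jog '[[[0,-0.0003,0],[0,0,0]],[[0,-0.0006,0],[0,0,0]]]'; done
python3 -c "
from h import *
rk(-.016,.0637)"
```

```text
t: 10.1
tool_pos: [0.5492, 0.1346, 0.0644]
tool_rot: [3.13, -0.245, 0.0]
contact_force: [-1.0, -4.4, 2.1]
opening: 0.0312
grip_force: 61.3
t: 10.3
tool_pos: [0.5493, 0.1353, 0.0643]
tool_rot: [3.131, -0.245, 0.0]
contact_force: [-2.5, -5.4, 1.2]
opening: 0.0312
grip_force: 61.3
at [0.5493 0.1353 0.0643] shift [ 0.0006 -0.0002  0.0006] turn [ 0.0014 -0.0004 -0.0006] t 10.3 F [-2.5 -5.4  1.2]
rack y of TCP (mm): -16.154097138139896 F along rack y -5.686195508921449
```

```bash
for i in 1 2 3; do :; done; python3 -m jog '[[[0,-0.0003,0],[0,0,0]],[[0,-0.0006,0],[0,0,0]]]'|sed -n '2p;4p'; python3 -m jog '[[[0,-0.0003,0],[0,0,0]],[[0,-0.0006,0],[0,0,0]]]'|sed -n '2p;4p'
python3 -m jog '[[[0,-0.0003,0],[0,0,0]],[[0,-0.0006,0],[0,0,0]]]'|sed -n '2p;4p'
python3 -c "
from h import *
rk(-.016,.0637)"
```

```text
tool_pos: [0.5493, 0.1353, 0.0643]
contact_force: [-0.8, -8.1, 0.7]
tool_pos: [0.5493, 0.1354, 0.0643]
contact_force: [-2.0, -9.1, 1.3]
tool_pos: [0.5493, 0.1355, 0.0642]
contact_force: [-1.8, -11.0, 2.3]
at [0.5493 0.1355 0.0642] shift [0.0006 0.     0.0005] turn [ 0.0052  0.     -0.0002] t 10.9 F [ -1.8 -11.    2.3]
rack y of TCP (mm): -15.99611776931073 F along rack y -11.18474402671053
```

Seated at the stop: about 11 N total, and the TCP is at exactly -16.0 mm. I'll hold, back off to mid-slot, and lift.

```bash
python3 -m jog '[[[0,0,0],[0,0,0]],[[0,0,0],[0,0,0]],[[0,0.0015,0],[0,0,0]],[[0,0.0035,0],[0,0,0]],[[0,0.005,0],[0,0,0]]]'
python3 -m jog '[[[0,0,0],[0,0,0]],[[0,0,-0.01],[0,0,0]],[[0,0,-0.03],[0,0,0]],[[0,0,-0.06],[0,0,0]],[[0,0,-0.08],[0,0,0]]]'
python3 -c "
from h import *
rk(-.0972,.14)"
```

```text
t: 11.4
tool_pos: [0.5484, 0.1332, 0.0638]
tool_rot: [-3.131, 0.245, 0.001]
contact_force: [0.5, -0.4, -1.2]
opening: 0.0313
grip_force: 61.2
t: 11.9
tool_pos: [0.5494, 0.133, 0.1469]
tool_rot: [-3.132, 0.245, -0.004]
contact_force: [0.7, 0.6, -1.1]
opening: 0.0318
grip_force: 61.2
at [0.5494 0.133  0.1469] shift [0.0001 0.0788 0.0068] turn [-0.0005 -0.0023 -0.0004] t 11.9 F [ 0.7  0.6 -1.1]
rack y of TCP (mm): -18.403890818532165 F along rack y 0.6625914919177258
```

```bash
python3 -m jog '[[[0,0.035,0.002],[0,0,0]],[[0,0.07,0.002],[0,0,0]],[[0,0.079,0.002],[0,0,0]],[[0,0.079,0.002],[0,0,0]],[[0,0.079,0.03],[0,0,0]]]'
python3 -m jog '[[[0,0,0.006],[0,0,0]],[[0,0,0.006],[0,0,0]],[[0,0,0.006],[0,0,0]]]'
python3 -c "
from h import *
rk(-.0972,.0642)"
```

```text
t: 12.4
tool_pos: [0.5401, 0.055, 0.1189]
tool_rot: [-3.131, 0.246, -0.016]
contact_force: [2.3, 0.0, -2.3]
opening: 0.0311
grip_force: 61.1
t: 12.7
tool_pos: [0.5365, 0.0551, 0.1086]
tool_rot: [3.132, -0.244, -0.0]
contact_force: [-0.4, -0.9, -1.5]
opening: 0.0313
grip_force: 61.1
at [0.5365 0.0551 0.1086] shift [ 0.0007 -0.0002  0.0444] turn [0.0005 0.0001 0.0001] t 12.7 F [-0.4 -0.9 -1.5]
rack y of TCP (mm): -97.3549630643821 F along rack y -0.972331114960499
```

```bash
python3 -m jog '[[[0,0,0.01],[0,0,0]],[[0,0,0.02],[0,0,0]],[[0,0,0.03],[0,0,0]],[[0,0,0.038],[0,0,0]],[[0,0,0.043],[0,0,0]]]'
python3 -m jog '[[[0,0,0],[0,0,0]],[[0,0,0],[0,0,0]]]'
python3 -c "
from h import *
rk(-.064,.0642)"
```

```text
t: 13.2
tool_pos: [0.5354, 0.0544, 0.0636]
tool_rot: [3.131, -0.245, -0.004]
contact_force: [-0.3, 0.6, -2.0]
opening: 0.0313
grip_force: 61.1
t: 13.4
tool_pos: [0.5363, 0.0543, 0.0651]
tool_rot: [3.131, -0.245, -0.001]
contact_force: [0.7, -0.1, -1.7]
opening: 0.0314
grip_force: 61.1
at [0.5363 0.0543 0.0651] shift [ 0.0008 -0.0341  0.0009] turn [ 0.0008  0.0003 -0.0008] t 13.4 F [ 0.7 -0.1 -1.7]
rack y of TCP (mm): -98.14641760752338 F along rack y 0.013470146895816567
```

```bash
python3 -m jog '[[[0,-0.004,0.001],[0,0,0]],[[0,-0.008,0.001],[0,0,0]],[[0,-0.012,0.001],[0,0,0]],[[0,-0.016,0.001],[0,0,0]],[[0,-0.02,0.001],[0,0,0]]]'
python3 -m jog '[[[0.001,-0.003,0],[0,0,0]],[[0.001,-0.006,0],[0,0,0]],[[0.001,-0.008,0],[0,0,0]],[[0.001,-0.009,0],[0,0,0]],[[0.001,-0.01,0],[0,0,0]]]'
python3 -c "
from h import *
rk(-.064,.0642)"
```

```text
t: 13.9
tool_pos: [0.5398, 0.0734, 0.0647]
tool_rot: [3.129, -0.244, 0.001]
contact_force: [-0.0, -4.9, 0.2]
opening: 0.0309
grip_force: 61.3
t: 14.4
tool_pos: [0.5418, 0.0835, 0.0644]
tool_rot: [3.13, -0.244, -0.001]
contact_force: [-1.9, -5.2, -0.2]
opening: 0.0312
grip_force: 61.3
at [0.5418 0.0835 0.0644] shift [-0.0001 -0.0045  0.0002] turn [ 0.0023  0.0006 -0.0004] t 14.4 F [-1.9 -5.2 -0.2]
rack y of TCP (mm): -68.50680453426882 F along rack y -5.393738961506261
```

```bash
python3 -m jog '[[[0,-0.0006,0],[0,0,0]],[[0,-0.0012,0],[0,0,0]],[[0,-0.0018,0],[0,0,0]],[[0,-0.0024,0],[0,0,0]],[[0,-0.003,0],[0,0,0]]]'|sed -n '2p;4p'
python3 -c "
from h import *
rk(-.064,.0642)"
```

```text
tool_pos: [0.5423, 0.0864, 0.0644]
contact_force: [-2.3, -4.9, 1.6]
at [0.5423 0.0864 0.0644] shift [-0.0001 -0.0016  0.0002] turn [ 0.0023  0.0006 -0.0005] t 14.9 F [-2.3 -4.9  1.6]
rack y of TCP (mm): -65.5786096208763 F along rack y -5.241212093645193
```

```bash
python3 -m jog '[[[0,-0.0004,0],[0,0,0]],[[0,-0.0008,0],[0,0,0]],[[0,-0.0012,0],[0,0,0]]]'|sed -n '2p;4p'
python3 -m jog '[[[0,-0.0002,0],[0,0,0]],[[0,-0.0002,0],[0,0,0]]]'|sed -n '2p;4p'
python3 -m jog '[[[0,-0.0002,0],[0,0,0]],[[0,-0.0002,0],[0,0,0]]]'|sed -n '2p;4p'
python3 -c "
from h import *
rk(-.064,.0642)"
```

```text
tool_pos: [0.5425, 0.0876, 0.0644]
contact_force: [-2.6, -5.0, 0.6]
tool_pos: [0.5425, 0.0877, 0.0644]
contact_force: [-2.0, -4.6, 1.1]
tool_pos: [0.5425, 0.0878, 0.0644]
contact_force: [-2.2, -4.8, 0.9]
at [0.5425 0.0878 0.0644] shift [-0.0001 -0.0002  0.0002] turn [ 0.0027  0.0006 -0.0004] t 15.6 F [-2.2 -4.8  0.9]
rack y of TCP (mm): -64.1836308833412 F along rack y -5.04424572900713
```

```bash
F(){ python3 -c "
from h import *
rk(-.064,.0642)"|tail -1; }
python3 -m jog '[[[0,-0.0002,0],[0,0,0]],[[0,-0.0002,0],[0,0,0]]]'>/dev/null; F
python3 -m jog '[[[0,-0.0002,0],[0,0,0]],[[0,-0.0002,0],[0,0,0]]]'>/dev/null; F
```

```text
rack y of TCP (mm): -64.14665947300347 F along rack y -6.936600324812735
rack y of TCP (mm): -64.11662418979621 F along rack y -7.201945847531387
```

```bash
F(){ python3 -c "
from h import *
rk(-.064,.0642)"|tail -1; }
python3 -m jog '[[[0,-0.0002,0],[0,0,0]],[[0,-0.0002,0],[0,0,0]]]'>/dev/null; F
```

```text
rack y of TCP (mm): -64.08785204679532 F along rack y -7.494429059885603
```

```bash
F(){ python3 -c "
from h import *
rk($1,.0642)"|cut -c1-180; }
python3 -m jog '[[[0,-0.0002,0],[0,0,0]],[[0,-0.0002,0],[0,0,0]],[[0,-0.0002,0],[0,0,0]]]'>/dev/null; F -.064
python3 -m jog '[[[0,0,0],[0,0,0]],[[0,0.0015,0],[0,0,0]],[[0,0.003,0],[0,0,0]],[[0,0.0045,0],[0,0,0]],[[0,0.005,0],[0,0,0]]]' >/dev/null; F -.068
python3 -m jog '[[[0,0,0],[0,0,0]],[[0,0,-0.01],[0,0,0]],[[0,0,-0.03],[0,0,0]],[[0,0,-0.06],[0,0,0]],[[0,0,-0.08],[0,0,0]]]' >/dev/null;F -.1641
```

```text
at [0.5425 0.0879 0.0644] shift [-0.0001 -0.0001  0.0002] turn [ 0.0043  0.0007 -0.0003] t 16.5 F [-3.  -7.   1.1]
rack y of TCP (mm): -64.08055414805497 F along rack y -7.3849309817970115
at [0.542  0.0846 0.0641] shift [-0.0001  0.0006 -0.0001] turn [ 0.0001  0.0002 -0.0007] t 17.0 F [ 0.1 -0.9 -1.9]
rack y of TCP (mm): -67.39095304799483 F along rack y -0.8888261269081303
at [0.5429 0.0845 0.1469] shift [-0.0013  0.0968  0.0827] turn [ 0.0001 -0.0025 -0.0006] t 17.5 F [ 1.2 -0.  -1.4]
rack y of TCP (mm): -67.32273649009865 F along rack y 0.13274844035200525
```

```bash
F(){ python3 -c "
from h import *
rk($1,.0642)"|cut -c1-180; }
python3 -m jog '[[[0,0.035,0.002],[0,0,0]],[[0,0.07,0.002],[0,0,0]],[[-0.001,0.097,0.002],[0,0,0]],[[-0.001,0.097,0.002],[0,0,0]],[[-0.001,0.097,0.03],[0,0,0]]]'>/dev/null
python3 -m jog '[[[0,0,0.006],[0,0,0]],[[0,0,0.006],[0,0,0]],[[0,0,0.006],[0,0,0]]]'>/dev/null
F -.1641
python3 -c "
from h import *
c=wrist();cv2.imwrite('pics/w6.png',c['image'])"
```

```text
at [ 0.5262 -0.0109  0.1089] shift [ 0.0005 -0.0001  0.0447] turn [ 0.0007 -0.0002  0.0001] t 18.3 F [ 0.7  0.  -1.3]
rack y of TCP (mm): -164.14207360685268 F along rack y 0.11425593774527969
```

View pics/w6.png

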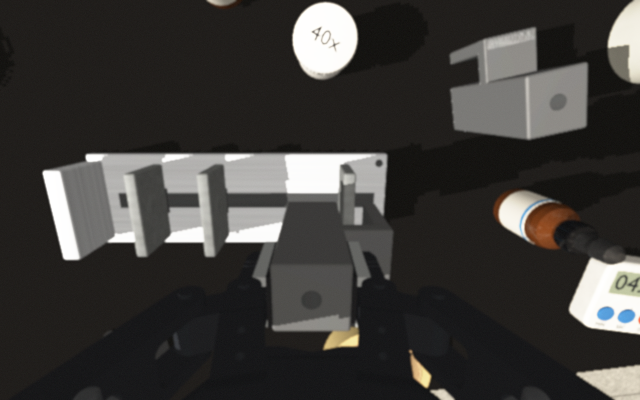

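Partitions 1 (145,210) and 2 (210,210) are evenly set. Partition 3's top (348,180) lies in line with the slot. I'll descend and draw it in: contact is expected at -112 mm, which is 52 mm away.

```bash
F(){ python3 -c "
from h import *
rk($1,.0642)"|cut -c1-180; }
python3 -m jog '[[[0,0,0.01],[0,0,0]],[[0,0,0.02],[0,0,0]],[[0,0,0.03],[0,0,0]],[[0,0,0.038],[0,0,0]],[[0,0,0.043],[0,0,0]]]'>/dev/null
python3 -m jog '[[[0,0,0],[0,0,0]],[[0,0,0],[0,0,0]]]'>/dev/null; F -.112
python3 -m jog '[[[0,-0.004,0.001],[0,0,0]],[[0,-0.008,0.001],[0,0,0]],[[0,-0.012,0.001],[0,0,0]],[[0,-0.016,0.001],[0,0,0]],[[0,-0.02,0.001],[0,0,0]]]'>/dev/null; F -.112
```

```text
at [ 0.5259 -0.0114  0.0651] shift [ 0.0008 -0.0527  0.0009] turn [ 0.0008  0.0004 -0.0008] t 19.05 F [-0.3  0.  -0.9]
rack y of TCP (mm): -164.74453997400212 F along rack y -0.00524206634695234
at [0.5294 0.0076 0.0647] shift [ 0.0003 -0.0334  0.0004] turn [ 0.0033 -0.001  -0.0002] t 19.55 F [-0.6 -4.  -0.3]
rack y of TCP (mm): -145.38386241515167 F along rack y -4.053973234310141
```

```bash
F(){ python3 -c "
from h import *
rk($1,.0642)"|cut -c1-180; }
python3 -m jog '[[[0,-0.005,0],[0,0,0]],[[0,-0.01,0],[0,0,0]],[[0,-0.015,0],[0,0,0]],[[0,-0.02,0],[0,0,0]],[[0,-0.025,0],[0,0,0]]]'>/dev/null; F -.112
python3 -m jog '[[[0,-0.001,0],[0,0,0]],[[0,-0.002,0],[0,0,0]],[[0,-0.003,0],[0,0,0]],[[0,-0.0035,0],[0,0,0]],[[0,-0.004,0],[0,0,0]]]'>/dev/null; F -.112
```

```text
at [0.5333 0.0324 0.0647] shift [ 0.0003 -0.0083  0.0005] turn [ 0.0033 -0.0009 -0.0002] t 20.05 F [-0.4 -4.9 -0.8]
rack y of TCP (mm): -120.32049863442622 F along rack y -4.862207041341623
at [0.5339 0.0365 0.0647] shift [ 0.0004 -0.0041  0.0005] turn [ 0.0018 -0.0007 -0.0006] t 20.55 F [ 0.4 -5.3  0.4]
rack y of TCP (mm): -116.14681955084934 F along rack y -5.170439132612619
```

```bash
F(){ python3 -c "
from h import *
rk($1,.0642)"|tail -1; }
python3 -m jog '[[[0,-0.0006,0],[0,0,0]],[[0,-0.0012,0],[0,0,0]],[[0,-0.0018,0],[0,0,0]],[[0,-0.0024,0],[0,0,0]],[[0,-0.003,0],[0,0,0]]]'>/dev/null; F -.112
python3 -m jog '[[[0,-0.0003,0],[0,0,0]],[[0,-0.0006,0],[0,0,0]]]'>/dev/null; F -.112
python3 -m jog '[[[0,-0.0002,0],[0,0,0]],[[0,-0.0002,0],[0,0,0]]]'>/dev/null; F -.112
```

```text
rack y of TCP (mm): -113.14037624012163 F along rack y -5.355011311072846
rack y of TCP (mm): -112.43289247302967 F along rack y -5.0289495255215995
rack y of TCP (mm): -112.23033607625467 F along rack y -4.927068583113127
```

```bash
F(){ python3 -c "
from h import *
rk($1,.0642)"|tail -1; }
python3 -m jog '[[[0,-0.0002,0],[0,0,0]],[[0,-0.0002,0],[0,0,0]]]'>/dev/null; F -.112
python3 -m jog '[[[0,-0.0002,0],[0,0,0]],[[0,-0.0002,0],[0,0,0]]]'>/dev/null; F -.112
python3 -m jog '[[[0,-0.0002,0],[0,0,0]],[[0,-0.0002,0],[0,0,0]]]'>/dev/null; F -.112
```

```text
rack y of TCP (mm): -112.19311388130443 F along rack y -5.693776713283308
rack y of TCP (mm): -112.18552597940273 F along rack y -6.019574087242141
rack y of TCP (mm): -112.15956166006698 F along rack y -7.188419084202967
```

```bash
F(){ python3 -c "
from h import *
rk($1,.0642)"|cut -c1-180; }
python3 -m jog '[[[0,-0.0002,0],[0,0,0]],[[0,-0.0003,0],[0,0,0]],[[0,-0.0003,0],[0,0,0]],[[0,-0.0003,0],[0,0,0]]]'>/dev/null; F -.112
python3 -m jog '[[[0,0,0],[0,0,0]],[[0,0.0015,0],[0,0,0]],[[0,0.003,0],[0,0,0]],[[0,0.0045,0],[0,0,0]],[[0,0.005,0],[0,0,0]]]' >/dev/null; F -.116
python3 -m jog '[[[0,0,0],[0,0,0]],[[0,0,-0.01],[0,0,0]],[[0,0,-0.03],[0,0,0]],[[0,0,-0.06],[0,0,0]],[[0,0,-0.11],[0,0,0]]]' >/dev/null
python3 -c "
from h import *
rel((.4806,.3109,.17),-.414)"
```

```text
at [0.5345 0.0405 0.0645] shift [ 0.0004 -0.0001  0.0003] turn [ 0.0033 -0.0005 -0.0004] t 22.45 F [-0.  -8.5  1.2]
rack y of TCP (mm): -112.14893771906566 F along rack y -8.416268304365959
at [0.5331 0.0371 0.0638] shift [ 0.0013  0.0003 -0.0004] turn [-0.0001  0.0011 -0.0008] t 22.95 F [-0.8 -0.6 -1.9]
rack y of TCP (mm): -115.67015604115072 F along rack y -0.7558382087064117
at [0.531  0.0371 0.1723] shift [-0.0924 -0.2626  0.0027] turn [0.0021 0.0071 0.2578] t 23.45 F [ 0.4 -0.5 -1.3]
```

```bash
python3 -m jog '[[[-0.02,-0.05,0],[0,0,0.06]],[[-0.04,-0.1,0],[0,0,0.12]],[[-0.06,-0.15,0],[0,0,0.2]],[[-0.08,-0.2,0],[0,0,0.258]],[[-0.088,-0.245,0],[0,0,0.258]]]'>/dev/null
python3 -m jog '[[[0,-0.01,0],[0,0,0]],[[0,-0.01,0],[0,0,0]],[[0,-0.01,0],[0,0,0]]]'>/dev/null
python3 -c "
from h import *
rel((.4806,.3109,.0517),-.414)"
```

```text
at [0.4896 0.2901 0.1742] shift [-0.0166 -0.0156  0.1224] turn [ 0.0015 -0.0001 -0.0004] t 24.25 F [ 0.3 -0.5 -2.1]
```

```bash
python3 -m jog '[[[-0.016,-0.016,0.03],[0.001,0,0]],[[-0.016,-0.016,0.06],[0.001,0,0]],[[-0.016,-0.016,0.09],[0.001,0,0]],[[-0.016,-0.016,0.1],[0.001,0,0]],[[-0.016,-0.016,0.11],[0.001,0,0]]]'>/dev/null
python3 -m jog '[[[0,0,0.003],[0,0,0]],[[0,0,0.005],[0,0,0]],[[0,0,0.005],[0,0,0]],[[0,0,0.005],[0,0,0]]]'
python3 -c "
from h import *
rel((.4806,.3109,.0517),-.414)"
```

```text
t: 25.15
tool_pos: [0.482, 0.3121, 0.0601]
tool_rot: [-3.073, 0.646, -0.002]
contact_force: [0.2, -0.1, -1.5]
opening: 0.0317
grip_force: 61.2
at [0.482  0.3121 0.0601] shift [-0.0008  0.0017  0.0084] turn [-0.0016 -0.0012 -0.0002] t 25.15 F [ 0.2 -0.1 -1.5]
```

```bash
python3 -m jog '[[[0,0,0.002],[0,0,0]],[[0,0,0.004],[0,0,0]],[[0,0,0.006],[0,0,0]],[[0,0,0.007],[0,0,0]],[[0,0,0.007],[0,0,0]]]'|sed -n '2p;4p'
python3 -m jog '[[[0,0,0.0005],[0,0,0]],[[0,0,0.001],[0,0,0]],[[0,0,0.0015],[0,0,0]],[[0,0,0.0015],[0,0,0]]]'|sed -n '2p;4p'
```

```text
tool_pos: [0.4812, 0.3118, 0.0518]
contact_force: [0.4, -0.3, -1.2]
tool_pos: [0.4813, 0.3119, 0.0517]
contact_force: [-3.5, -1.8, 6.7]
```

Standing on the worktop with light contact at 7 N. I'll release and lift straight up.

```bash
python3 -m jog '[[[0,0,-0.0005],[0,0,0]],[[0,0,-0.0005],[0,0,0]],[[0,0,-0.0005],[0,0,0]],[[0,0,-0.0005],[0,0,0]],[[0,0,-0.0005],[0,0,0]]]' 1 
python3 -m jog '[[[0,0,0],[0,0,0]],[[0,0,-0.01],[0,0,0]],[[0,0,-0.03],[0,0,0]],[[0,0,-0.07],[0,0,0]],[[0,0,-0.12],[0,0,0]]]'
python3 -m jog '[[[-0.02,0.05,-0.04],[0,0,0]],[[-0.02,0.1,-0.06],[0,0,0]],[[-0.02,0.1,-0.06],[0,0,0]],[[-0.02,0.1,-0.06],[0,0,0]]]' | head -2
python3 - <<'E'
from h import *
from station import optics
c=wrist();t=optics.get_image("top");a=np.vstack([c["image"][:260],cv2.resize(t["image"][190:300,190:450],(640,270))])
cv2.imwrite("pics/end.png",a)
E
```

```text
t: 26.55
tool_pos: [0.4811, 0.3118, 0.0508]
tool_rot: [-3.074, 0.646, 0.0]
contact_force: [0.2, 0.0, -0.3]
opening: 0.0853
grip_force: 0.0
t: 27.05
tool_pos: [0.4797, 0.311, 0.1704]
tool_rot: [3.072, -0.646, -0.006]
contact_force: [0.7, 0.7, 0.1]
opening: 0.0853
grip_force: 0.0
t: 27.45
tool_pos: [0.4231, 0.2275, 0.2341]
```

View pics/end.png

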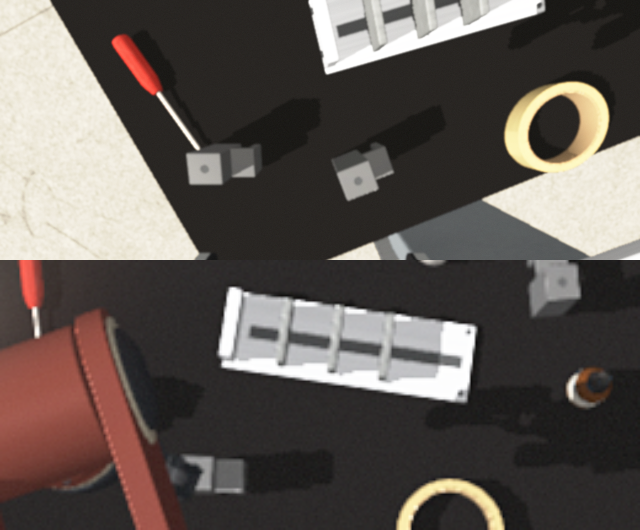

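The spacer stands upright at (204,167). The partitions are evenly spaced, at (285,330), (335,338) and (386,346) in the lower half. Handing in.

```bash
python3 -c "
from station import job
print(job.finish_job())"
```

```text
the job is handed in; nothing more can be done
None
```

I set all three partitions with the spacer, stood it back upright at its starting spot clear of the rack, and handed the job in at about 27 s; the hand-in gave no verdict, but the final pictures show even bays.

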